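Plug the bores of two machined housings

TASK

Close both open aluminium housings against swarf: set the large cream plastic plug in the large bore and the small plug in the small bore, each pushed fully home, upright, with its flange flat on the housing's top face. Lower the plugs in rather than dropping them, keep the housings standing where they are, leave the already plugged housing, the spanner and the brush alone, and let go.

Things in the scene. Friction and masses are not known exactly. Their poses are not given: they have to be found in the camera images.
- large_housing: Loose open aluminium housing, a square block 80 x 80 mm and 85 mm high standing upright on the table, with a smooth straight round bore of 56 mm diameter right through it from top to bottom; about 0.9 kg. Origin: centre of the underside; x, y square to its sides, z up along the bore. Its yaw varies; left and right places are swapped at random.
- large_mouth (a point): Centre of the large housing's bore mouth, level with its top face, 85 mm above its origin; axes as the housing.
- large_plug: Cream-white hard-plastic plug, 74 mm tall, about 130 g (x 0.7 to 1.4), standing on its narrow end: tapered body 32 mm long, 42 mm diameter at the foot widening to 52 mm; flange 68 mm diameter, 6 mm thick; plain round grip stem 32 mm diameter, 36 mm high. Origin: centre of the foot; z up the stem (stem from z = 38 to 74 mm). Round: yaw is free.
- large_seat (a point): Centre of the underside of the large plug's flange, 32 mm above the plug's origin; meets the large bore mouth when fully home; axes as the plug.
- small_housing: Loose open aluminium housing, a square block 64 x 64 mm and 85 mm high standing upright on the table, with a smooth straight round bore of 40 mm diameter right through it from top to bottom; about 0.65 kg. Origin: centre of the underside; x, y square to its sides, z up along the bore. Its yaw varies; left and right places are swapped at random.
- small_mouth (a point): Centre of the small housing's bore mouth, level with its top face, 85 mm above its origin; axes as the housing.
- small_plug: Cream-white hard-plastic plug, 74 mm tall, about 60 g (x 0.7 to 1.4), standing on its narrow end: tapered body 32 mm long, 28 mm diameter at the foot widening to 36.5 mm; flange 50 mm diameter, 6 mm thick; plain round grip stem 24 mm diameter, 36 mm high. Origin: centre of the foot; z up the stem (stem from z = 38 to 74 mm). Round: yaw is free.
- small_seat (a point): Centre of the underside of the small plug's flange, 32 mm above the plug's origin; meets the small bore mouth when fully home; axes as the plug.
- capped_housing: Bystander: loose housing 80 x 80 x 85 mm like the large one, already closed with a cream plug (flange and stem stand 42 mm above its top face, 127 mm overall), beyond the open ones. Origin: centre of the underside, z up.
- spanner: Bystander: steel spanner, 200 mm long, lying flat on the table to the robot's right. Origin: its underside near the middle, x along its length.
- brush: Bystander: bench brush, 200 mm long, lying on the table to the robot's left. Origin: its underside near the middle, x along its length.
Not all that is in view belongs to the job. What is shaped like the large_plug but brown or turquoise is not meant. What is shaped like the small_plug but green or turquoise is not meant.

How it is judged:
By the outcome, as a careful person would: the job done as asked, in the order asked, and still so for the second after the job is handed in, with the robot touching nothing.
It also fails if it takes over 54 s, if anything falls off the work surface, if the arm or the gripper's body presses on something with over 40 N, if the wrist force passes 120 N, or if a joint passes its speed limit or range.

ROBOT

A 6-joint arm with a two-finger parallel gripper is mounted at the origin on the work surface. World frame = base frame: x ahead of the robot, y to its left, z up, the work surface at z = 0. Lengths are in m, angles in rad, forces in N, time in s.
With the tool pointing down it reaches from about 0.35 to 0.775 m from the base axis. Payload 7.3 kg.
Tool frame: the origin (TCP) lies at the very end of the fingers, on their centre line; the grasp point (between the pads) lies grip_point_offset behind it (grip_point_offset is the distance from the TCP to the grasp point, in m); z points along the fingers, y is the direction in which the jaws open and shut (so a half turn about z gives the same grasp; the last joint's range is limited). The gripper opens to 92 mm and grips with 3 to 60 N. Pads are 19 mm wide; open, the fingers measure 130 mm over their backs; the gripper's body (75 mm by 190 mm) begins 47 mm behind the grasp point.
Start: joints at [-1.252, 0.342, 1.524, -0, 1.275, -0.146], TCP at [0.235, -0.469, 0.198] pointing down, gripper open.
Joint ranges: [-2.53, 2.53], [-0.77, 2.02], [0.04, 2.7], [-1, 4.14], [0.28, 2.66], [-3.11, 3.11]. Speed limits (rad/s): [2.57, 2.57, 3.14, 3.14, 3.14, 3.14].

INTERFACE

Orientations are given as [roll, pitch, yaw] about the fixed x, y, z axes, in that order (R = Rz(yaw) Ry(pitch) Rx(roll)).
In Python, from cell import * gives the robot as it stands.
- The arm moves only by the shell command python3 -m inch 'ROWS' [OPENING] [FORCE]. ROWS is JSON, a list that holds one entry, the list of rows, each a list of 4 numbers: the shift along the tool's x, y, z in mm, then the turn about the tool's z in rad. In form: [[[x, y, z, roll], ...]]. A call has 1 to 10 rows; each row shifts and turns the commanded pose from where the row before left it, along the tool's axes as they then stand; what a row does not reach is not made up. A row lasts 1/8 s, in which the tool goes at most 62.5 mm and 10.7 degrees, less where a joint would pass 70% of its speed; a pose out of reach is approached as far as the arm can. A call with a gripper value outside its range is refused whole. OPENING is the closure, from -1 (fully open) to 1 (shut), set as the call begins (- or left out, the last holds). The fingers move at their own pace and stop on an object; FORCE is the grip in N (left out, the last holds). Time passes only in rows, so rows that do not move let the fingers close. It gives the time, the measured TCP pose, the force and the opening at its end, in the units of the state.
- observe(): the state, without advancing time (a new reading comes with each control period).
- read_camera(name): name is "scene" or "side" or "wrist"; returns a dict with "img" (400x640x3 uint8, blue, green, red), "fx", "fy", "cx", "cy" (pixels), "eye" and "rotation" of the camera in the world; the wrist camera has in their place "T_tool_cam" (4x4, takes a point from camera to tool coordinates, whose origin is the TCP and whose axes are the flange's). Camera axes: x right, y down, z forward; pixel columns grow to the right and rows downward; lengths in m; the calibration is good to about 2 mm. A picture is of the moment at which its call begins: read the wrist's pose just before it. There is no depth.
- hand_in(): hands the job in, once; it reports no verdict.
Trained networks look in the newest picture that a camera, given by its name, has taken for a name from the list of things; names that differ only in an ending like _2 or _b are one class to them, and where a whole thing is asked for, a point or a joint stands for the part that bears it (a point fixed in the world has none). Each returns a list of dicts, best first, with "conf" (0 to 1); they miss things now and then, are a little off and sometimes report something else, mostly with a low value. They report only what shows in the picture. A call takes as long as a camera call. They do not tell look-alikes from the thing itself.
- boxes_of(camera, label): "at" ([row, column] in pixels, amid what is visible of it).
- place_of(camera, label): "at" ([row, column] in pixels: a listed point, or the origin of a listed thing).
The state is a dict: "time": time; "qpos": joint angles; "qvel": joint speeds; "joint_efforts": joint torques, N m; "tool_pos": TCP position; "tool_rot": TCP orientation; "contact_force": force on the tool from outside, world axes, zero at the start; "torque": the same for the moment, N m; "opening": finger opening in m.
Only numpy, scipy, OpenCV 4.12 (cv2) and the standard library are available. Lean on these libraries where they do the work, as an engineer would, in place of code of your own. Each camera call takes 0.05 s, during which the arm holds its last target. There are 200 camera calls.

## Working session

There is one attempt and no reset: what is moved stays moved. The work goes in short steps, Python scripts to look and compute and a shell command to move; the robot and the scene stay as the last step left them, time stands still between calls to the robot, and variables do not carry over. Pictures are saved under pics/ and viewed, about 8 in all and at most 12, crops included, and the job is handed in when it is done.

```bash
ls; mkdir -p pics
cat > h.py <<'E'
from cell import *
import numpy as np, cv2
from scipy.spatial.transform import Rotation as R
def cam(name):
    s=observe(); c=read_camera(name)
    if name=="wrist":
        T=np.eye(4); T[:3,:3]=R.from_euler('xyz',s["tool_rot"]).as_matrix(); T[:3,3]=s["tool_pos"]
        M=T@np.array(c["T_tool_cam"]); c["eye"]=M[:3,3]; c["rotation"]=M[:3,:3]
    c["eye"]=np.array(c["eye"]); c["rotation"]=np.array(c["rotation"]).reshape(3,3); return c
def at_z(c,rc,z):
    d=c["rotation"]@np.array([(rc[1]-c["cx"])/c["fx"],(rc[0]-c["cy"])/c["fy"],1.0])
    return c["eye"]+d*(z-c["eye"][2])/d[2]
def proj(c,p):
    q=c["rotation"].T@(np.array(p)-c["eye"]); return [c["fy"]*q[1]/q[2]+c["cy"],c["fx"]*q[0]/q[2]+c["cx"]]
E
cat > a.py <<'E'
from h import *
np.set_printoptions(precision=3,suppress=True)
s=observe(); print(s)
for n in ("scene","side"):
    c=cam(n); cv2.imwrite(f"pics/{n}0.png",c["img"]); print(n,c["eye"],c["rotation"].tolist(),c["fx"])
    for l,z in (("large_mouth",.085),("small_mouth",.085),("large_plug",0),("small_plug",0),("capped_housing",0),("large_housing",0),("small_housing",0)):
        for d in place_of(n,l): print(l,round(d["conf"],2),np.round(d["at"]),at_z(c,d["at"],z)[:2])
print(grip_point_offset)
E
python3 a.py
```

```text
pics
{'time': 0.0, 'qpos': array([-1.252,  0.343,  1.525, -0.   ,  1.275, -0.146]), 'qvel': array([ 0.   ,  0.001,  0.001, -0.   , -0.002, -0.001]), 'joint_efforts': array([ -0.   , -43.124, -24.423,   0.072,   0.055,  -0.   ]), 'tool_pos': array([ 0.235, -0.469,  0.198]), 'tool_rot': array([-3.14 , -0.   ,  0.465]), 'contact_force': array([-1.05 , -0.198,  0.038]), 'torque': array([-0.015, -0.028,  0.024]), 'opening': 0.0913814655640617}Traceback (most recent call last):
  File "a.py", line 5, in <module>
    c=cam(n); cv2.imwrite(f"pics/{n}0.png",c["img"]); print(n,c["eye"],c["rotation"].tolist(),c["fx"])
  File "h.py", line 9, in cam
    c["eye"]=np.array(c["eye"]); c["rotation"]=np.array(c["rotation"]).reshape(3,3); return c
                                               ~~~~~~~~~~~~~~~~~~~~~~~~~~~~~~~^^^^^
ValueError: cannot reshape array of size 3 into shape (3,3)
```

Rotation is given as rpy.

```bash
sed -i 's/c\["eye"\]=np.array(c\["eye"\]); .*/c["eye"]=np.array(c["eye"]); r=np.array(c["rotation"]); c["rotation"]=r if r.ndim==2 else R.from_euler("xyz",r).as_matrix(); return c/' h.py
sed -i 's/s=observe(); print(s)//' a.py; python3 a.py
```

```text
scene [ 1.16  -0.94   0.807] [[0.8565892381524587, 0.28143095175643806, -0.4324945045602954], [0.5159880080529947, -0.4617335250022485, 0.721497420254917], [0.003354493537429837, -0.8411889034470575, -0.5407309646123883]] 501.64295555713727
large_mouth 0.83 [176. 370.] [0.641 0.214]
large_mouth 0.17 [261. 311.] [ 0.698 -0.199]
small_mouth 0.78 [238. 312.] [ 0.653 -0.126]
large_plug 0.8 [252. 238.] [ 0.464 -0.18 ]
large_plug 0.8 [222. 263.] [ 0.44  -0.038]
large_plug 0.6 [269. 197.] [ 0.42  -0.284]
small_plug 0.85 [207. 334.] [0.573 0.128]
small_plug 0.84 [207. 297.] [0.479 0.075]
small_plug 0.73 [198. 274.] [0.392 0.08 ]
small_plug 0.7 [196. 295.] [0.439 0.123]
capped_housing 0.89 [261. 380.] [ 0.791 -0.024]
large_housing 0.91 [199. 371.] [0.643 0.227]
small_housing 0.98 [262. 315.] [ 0.654 -0.111]
side [ 0.474 -1.188  0.823] [[0.9923432840485532, -0.083047484628893, 0.09142167084748878], [-0.12117766378065759, -0.5114644105922249, 0.8507174210619002], [-0.023891010953802395, -0.8552819839061045, -0.5176117730512352]] 421.8483141416033
large_mouth 0.85 [177. 322.] [0.626 0.225]
small_mouth 0.98 [229. 345.] [ 0.654 -0.132]
small_mouth 0.25 [251. 346.] [ 0.639 -0.24 ]
small_mouth 0.19 [269. 289.] [ 0.473 -0.296]
large_plug 0.98 [271. 286.] [ 0.462 -0.201]
large_plug 0.82 [292. 275.] [ 0.428 -0.288]
large_plug 0.75 [237. 273.] [ 0.428 -0.02 ]
small_plug 0.7 [222. 260.] [0.384 0.083]
small_plug 0.57 [215. 314.] [0.578 0.097]
small_plug 0.54 [220. 290.] [0.489 0.08 ]
capped_housing 0.78 [229. 385.] [ 0.808 -0.03 ]
large_housing 0.67 [196. 323.] [0.627 0.226]
small_housing 0.9 [252. 345.] [ 0.655 -0.133]
0.0188
```

View pics/scene0.png

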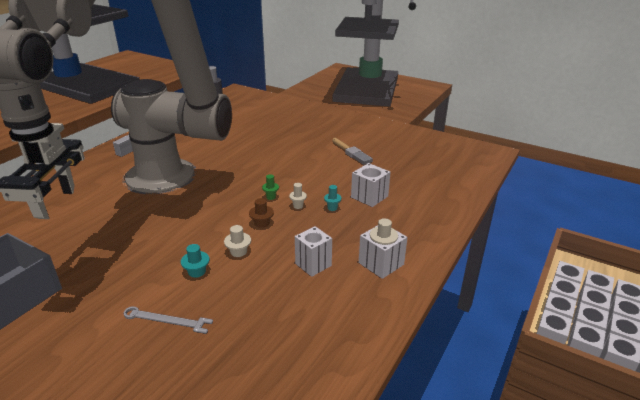

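View pics/side0.png

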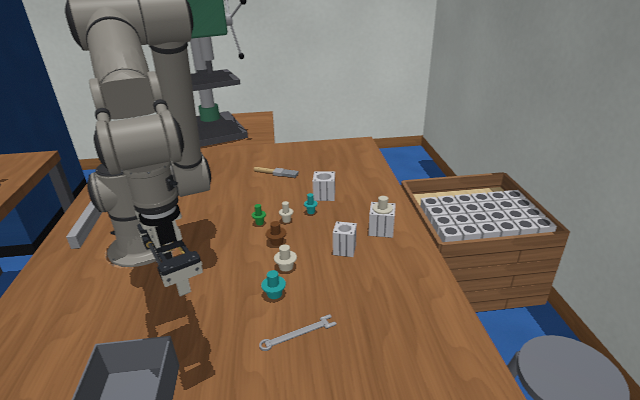

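The large cream plug is at scene (252,238) / side (271,286), about (0.464,-0.19). The small cream plug is at scene (207,297) / side (220,290), about (0.484,0.077). The others are brown, green or turquoise. The small housing is near (0.654,-0.13) and the large one near (0.635,0.22). I'll go above the large plug.

```bash
cat >> h.py <<'E'
def delta(p):  # shift in mm along tool axes to world point p
    s=observe(); return np.round(R.from_euler('xyz',s["tool_rot"]).as_matrix().T@(np.array(p)-s["tool_pos"])*1000,1)
E
python3 -m inch '[[[41,-18,0,0],[41,-18,0,0],[41,-18,0,0],[41,-18,0,0],[41,-18,0,0],[41,-18,0,0],[41,-18,0,0],[41,-18,0,0],[0,0,0,0],[0,0,0,0]]]' -1
cat > w.py <<'E'
import sys
from h import *
np.set_printoptions(precision=4,suppress=True)
c=cam("wrist"); cv2.imwrite(f"pics/{sys.argv[1]}.png",c["img"])
print(np.array(c["T_tool_cam"]),c["fx"],c["eye"])
for a in sys.argv[2:]:
    l,z=a.split(":")
    for d in place_of("wrist",l): 
        p=at_z(c,d["at"],float(z)); print(l,round(d["conf"],2),np.round(d["at"]),p,delta(p))
E
python3 w.py w1 large_plug:0 large_seat:.032
```

```text
time: 2.1
tool_pos: [0.4638, -0.1938, 0.1983]
tool_rot: [3.141, 0.0, 0.465]
contact_force: [0.3, -0.2, -0.9]
opening: 0.0917
[[ 0.0003 -0.9664 -0.257   0.0677]
 [ 1.      0.0003  0.0001 -0.    ]
 [-0.     -0.257   0.9664 -0.1852]
 [ 0.      0.      0.      1.    ]] 349.16428695518664 [ 0.5243 -0.1633  0.3835]
large_plug 0.97 [233. 381.] [ 0.4248 -0.2914  0.    ] [-77.9  69.4 198.3]
large_plug 0.91 [128. 187.] [ 0.4361 -0.0452  0.    ] [  42.3 -145.7  198.3]
large_plug 0.71 [161. 313.] [ 0.4645 -0.183   0.    ] [  6.1  -9.8 198.3]
large_seat 0.95 [243. 387.] [ 0.4261 -0.2925  0.032 ] [-77.1  70.9 166.4]
large_seat 0.86 [164. 308.] [ 0.4642 -0.1781  0.032 ] [  8.  -14.4 166.4]
large_seat 0.6 [128. 178.] [ 0.4388 -0.0473  0.032 ] [  43.7 -142.7  166.3]
```

View pics/w1.png

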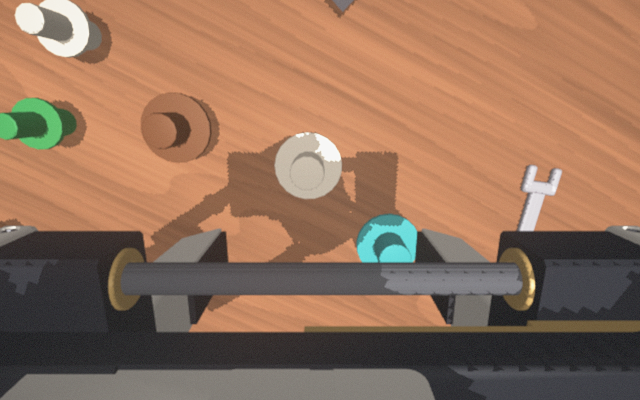

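The cream plug's flange centre shows at about (165,308), with brown at left and turquoise at lower right. I'll measure the outline by colour.

```bash
cat > blob.py <<'E'
import sys
from h import *
def blob(c,rc,z,smax=95,vmin=90):
    hsv=cv2.cvtColor(c["img"],cv2.COLOR_BGR2HSV)
    m=((hsv[...,1]<smax)&(hsv[...,2]>vmin)).astype(np.uint8)
    m=cv2.morphologyEx(m,cv2.MORPH_OPEN,np.ones((3,3),np.uint8))
    n,lab,st,_=cv2.connectedComponentsWithStats(m); k=lab[int(rc[0]),int(rc[1])]
    cs,_=cv2.findContours((lab==k).astype(np.uint8),cv2.RETR_EXTERNAL,cv2.CHAIN_APPROX_NONE)
    h=cv2.convexHull(max(cs,key=cv2.contourArea))[:,0,:]
    P=np.array([at_z(c,(y,x),z)[:2] for x,y in h])
    # circle fit in the plane z
    A=np.c_[2*P,np.ones(len(P))]; q=np.linalg.lstsq(A,(P**2).sum(1),rcond=None)[0]
    r=np.sqrt(q[2]+q[:2]@q[:2]); res=np.linalg.norm(P-q[:2],axis=1)-r
    return k,st[k],q[:2],r,res.std()
if __name__=="__main__":
    r0,c0,z=map(float,sys.argv[1:4])
    c=cam("wrist")
    if len(sys.argv)>4: cv2.imwrite(f"pics/{sys.argv[4]}.png",c["img"])
    k,s,p,r,e=blob(c,(r0,c0),z); print(k,s,p,"diam",2*r*1000,"res",e*1000,"delta",delta([*p,z]))
E
python3 blob.py 165 308 0.037
```

```text
3 [ 274  131   68   68 3629] [ 0.46360282 -0.1790359 ] diam 68.50733634169303 res 0.1462802853825005 delta [  7.  -13.8 161.4]
```

```bash
python3 -m inch '[[[3.5,-7,25,0],[3.5,-7,25,0],[0,0,25,0],[0,0,25,0],[0,0,0,0],[0,0,0,0]]]' -1
python3 w.py w2 large_plug:0 large_seat:.032
```

```text
time: 3.05
tool_pos: [0.4644, -0.1786, 0.0992]
tool_rot: [3.14, -0.001, 0.464]
contact_force: [0.2, 0.6, 1.3]
opening: 0.092
[[ 0.0003 -0.9664 -0.257   0.0677]
 [ 1.      0.0003  0.0001 -0.    ]
 [-0.     -0.257   0.9664 -0.1852]
 [ 0.      0.      0.      1.    ]] 349.16428695518664 [ 0.5247 -0.1482  0.2845]
large_plug 0.98 [144. 159.] [ 0.4375 -0.0452  0.    ] [  35.3 -131.6   99.3]
large_plug 0.77 [187. 325.] [ 0.4656 -0.1818  0.    ] [-0.7  3.1 99.5]
large_seat 0.76 [297. 425.] [ 0.4266 -0.2917  0.032 ] [-84.7  84.2  67.5]
large_seat 0.59 [197. 316.] [ 0.4625 -0.1751  0.032 ] [-0.5 -4.  67.4]
large_seat 0.57 [148. 142.] [ 0.4392 -0.047   0.032 ] [  36.1 -129.    67.2]
```

View pics/w2.png

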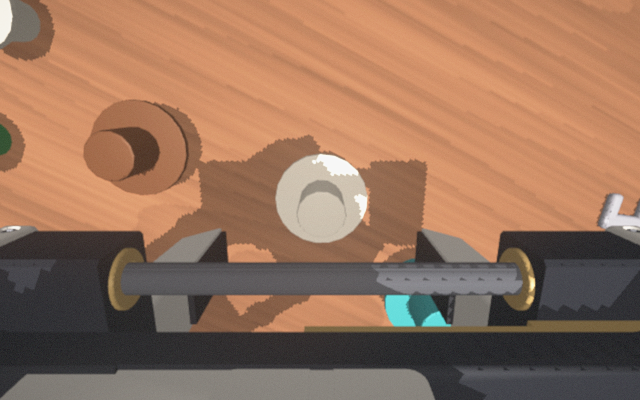

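The plug is centred between the fingers, with its flange at (199,321). I'll check with the blob fit, then descend.

```bash
python3 blob.py 199 321 0.037
```

```text
2 [ 275  154   93   90 6545] [ 0.46361796 -0.17888508] diam 68.35846500541413 res 0.19203864495729853 delta [-1.1  0.  62.3]
```

```bash
python3 -m inch '[[[-1,0,15,0],[0,0,15,0],[0,0,15,0],[0,0,12,0],[0,0,0,0],[0,0,0,0]]]' -1
python3 -m inch '[[[0,0,0,0],[0,0,0,0],[0,0,0,0],[0,0,0,0],[0,0,0,0],[0,0,0,0],[0,0,0,0],[0,0,0,0]]]' 1 25
```

```text
time: 4.0
tool_pos: [0.4634, -0.1785, 0.0416]
tool_rot: [3.141, -0.0, 0.465]
contact_force: [0.8, 0.7, -0.7]
opening: 0.0917
time: 5.0
tool_pos: [0.4631, -0.1785, 0.0414]
tool_rot: [3.141, -0.0, 0.465]
contact_force: [-0.1, -0.9, -0.1]
opening: 0.0303
```

```bash
python3 -m inch '[[[0,0,-20,0],[0,0,-35,0],[0,0,-35,0],[0,0,-35,0],[0,0,-35,0],[0,0,0,0]]]'
python3 -m inch '[[[31.5,-35,0,0],[31.5,-35,0,0],[31.5,-35,0,0],[31.5,-35,0,0],[31.5,-35,0,0],[31.5,-35,0,0],[31.5,-35,0,0],[31.5,-35,0,0],[0,0,0,0],[0,0,0,0]]]'
python3 w.py w3 large_mouth:.085 large_housing:0 large_plug:.16
```

```text
time: 5.75
tool_pos: [0.4643, -0.179, 0.2036]
tool_rot: [3.137, -0.003, 0.465]
contact_force: [-0.3, 0.2, -0.9]
opening: 0.0304
time: 7.0
tool_pos: [0.562, 0.1845, 0.1997]
tool_rot: [-3.141, 0.003, 0.465]
contact_force: [-0.1, -1.0, -0.7]
opening: 0.0303
[[ 0.0003 -0.9664 -0.257   0.0677]
 [ 1.      0.0003  0.0001 -0.    ]
 [-0.     -0.257   0.9664 -0.1852]
 [ 0.      0.      0.      1.    ]] 349.16428695518664 [0.623  0.2151 0.3848]
large_plug 0.6 [208. 325.] [0.5624 0.1817 0.16  ] [-1.2  1.7 41.2]
```

View pics/w3.png

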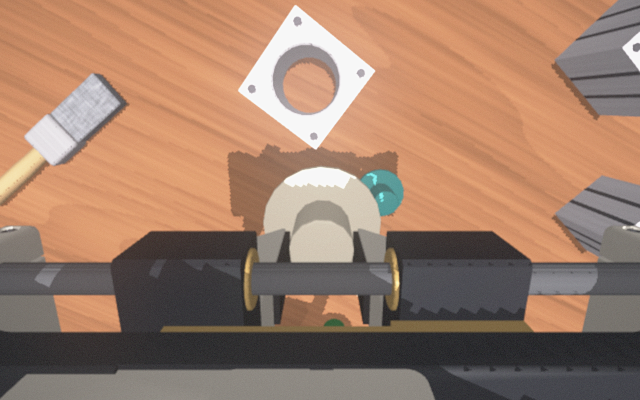

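The mouth is at (79,306) and the plug hangs upright in the hand. I'll measure the square's top face and bore in the z=0.085 plane, and the flange's arc at the in-hand height.

```bash
cat > mouth.py <<'E'
import sys
from blob import *
from scipy.optimize import least_squares
# args: seed r,c on white face; plug flange seed r,c; flange radius mm; row below which arc is ignored; png name
def comp(c,rc,smax=60,vmin=120):
    hsv=cv2.cvtColor(c["img"],cv2.COLOR_BGR2HSV)
    m=((hsv[...,1]<smax)&(hsv[...,2]>vmin)).astype(np.uint8)
    _,lab=cv2.connectedComponents(m); return (lab==lab[int(rc[0]),int(rc[1])]).astype(np.uint8)
a=sys.argv; np.set_printoptions(precision=4,suppress=True)
c=cam("wrist")
if len(a)>7: cv2.imwrite(f"pics/{a[7]}.png",c["img"])
m=comp(c,(float(a[1]),float(a[2])),40,190)
cs,_=cv2.findContours(m,cv2.RETR_CCOMP,cv2.CHAIN_APPROX_NONE); cs=sorted(cs,key=cv2.contourArea)[::-1]
W=[np.array([at_z(c,(y,x),.085)[:2] for x,y in k[:,0]]) for k in cs[:2]]
r=cv2.minAreaRect((W[0]*1000).astype(np.float32)); print("square",r,"delta",delta([r[0][0]/1e3,r[0][1]/1e3,.085]))
(x,y),rad=cv2.minEnclosingCircle((W[1]*1000).astype(np.float32)); print("bore",x,y,2*rad,"delta",delta([x/1e3,y/1e3,.085]))
s=observe(); zf=s["tool_pos"][2]-.0035
f=comp(c,(float(a[3]),float(a[4])),80,100)
k,_=cv2.findContours(f,cv2.RETR_EXTERNAL,cv2.CHAIN_APPROX_NONE)
k=cv2.convexHull(max(k,key=cv2.contourArea))[:,0]; k=k[k[:,1]<float(a[6])]
P=np.array([at_z(c,(y,x),zf)[:2] for x,y in k]); R0=float(a[5])/1e3
q=least_squares(lambda v:np.hypot(*(P-v).T)-R0,s["tool_pos"][:2],loss="soft_l1",f_scale=.0005)
print("flange",len(P),q.x,"rms",np.sqrt(np.mean(q.fun**2))*1e3,"delta",delta([*q.x,zf]))
E
python3 mouth.py 30 300 180 320 34 205
```

```text
square ((632.5989990234375, 234.12574768066406), (80.60359191894531, 80.51624298095703), 79.59236907958984) delta [ 84.9 -13.8 116.3]
bore 632.6736450195312 234.0637969970703 55.85508728027344 delta [ 84.9 -13.7 116.3]
flange 15 [0.5754 0.1752] rms 2.8485143484761397 delta [ 7.3 13.3  3.5]
```

```bash
sed -i 's/,80,100)/,95,90)/' mouth.py; sed -i 's/^print("flange"/print(k.min(0),k.max(0)); print("flange"/' mouth.py; python3 mouth.py 30 300 195 290 34 228
```

```text
square ((632.521240234375, 234.0812225341797), (80.6043701171875, 80.57353973388672), 79.48514556884766) delta [ 84.6 -13.7 116.4]
bore 632.8421630859375 234.0994110107422 56.118133544921875 delta [ 84.9 -13.6 116.4]
[237   6] [402 197]
flange 12 [0.6283 0.2267] rms 18.849099763131765 delta [77.6 -9.   3.5]
```

Run:
```python
from h import *
c=cam("wrist"); s=observe(); z=s["tool_pos"][2]-.0035
a=np.linspace(0,6.283,721); C=np.array([proj(c,[s["tool_pos"][0]+.034*np.cos(t),s["tool_pos"][1]+.034*np.sin(t),z]) for t in a])
print("expected top",C[C[:,0].argmin()],"left",C[C[:,1].argmin()],"right",C[C[:,1].argmax()])
hsv=cv2.cvtColor(c["img"],cv2.COLOR_BGR2HSV)
for r in (200,215): print(r,hsv[r,255:275].tolist(),hsv[r,372:392].tolist())
print(hsv[158:176,320].tolist())
```

```text
expected top [166.77660901 320.94675507] left [222.96521155 261.38249607] right [223.11794498 380.36190676]
200 [[11, 113, 153], [12, 114, 154], [12, 116, 154], [11, 112, 153], [13, 113, 151], [11, 112, 155], [12, 112, 152], [12, 108, 153], [11, 116, 150], [12, 113, 147], [11, 108, 151], [11, 112, 148], [11, 104, 147], [13, 64, 164], [17, 40, 198], [18, 34, 213], [19, 32, 214], [18, 36, 213], [19, 35, 214], [17, 34, 211]] [[19, 35, 214], [18, 34, 215], [17, 34, 207], [40, 17, 179], [88, 81, 154], [89, 113, 154], [89, 109, 154], [90, 107, 157], [90, 107, 162], [89, 115, 190], [89, 117, 200], [88, 111, 166], [89, 108, 153], [89, 110, 153], [89, 106, 156], [90, 110, 153], [89, 109, 154], [89, 109, 154], [90, 112, 153], [90, 115, 149]]
215 [[11, 115, 153], [12, 110, 150], [11, 117, 148], [11, 118, 147], [11, 111, 151], [11, 113, 154], [11, 113, 153], [11, 111, 156], [12, 101, 151], [14, 56, 173], [19, 37, 207], [18, 35, 211], [19, 35, 209], [18, 36, 211], [17, 36, 212], [16, 37, 212], [18, 38, 210], [17, 38, 213], [16, 38, 209], [19, 36, 210]] [[17, 36, 214], [16, 37, 212], [18, 37, 208], [18, 34, 212], [19, 35, 210], [19, 36, 211], [19, 36, 210], [35, 18, 183], [85, 63, 158], [89, 93, 151], [89, 92, 147], [85, 77, 143], [85, 71, 140], [81, 51, 134], [32, 27, 125], [14, 67, 137], [13, 96, 160], [11, 117, 176], [11, 111, 154], [11, 116, 149]]
[[10, 89, 158], [11, 87, 158], [10, 88, 153], [11, 86, 155], [11, 87, 153], [11, 88, 156], [11, 87, 153], [12, 73, 153], [17, 42, 177], [25, 12, 245], [0, 0, 249], [30, 1, 248], [0, 0, 247], [0, 0, 247], [0, 0, 247], [0, 0, 247], [0, 0, 247], [0, 0, 247]]
```

The flange sits within about 0.6 mm of the tool axis in the hand. Moving over the bore.

```bash
python3 -m inch '[[[21,-3.5,0,0],[21,-3.5,0,0],[21,-3.5,0,0],[21,-3.5,0,0],[0,0,20,0],[0,0,20,0],[0,0,20,0],[0,0,5,0],[0,0,0,0],[0,0,0,0]]]'
python3 -c "
from h import *
print(delta([.6327,.2341,.0944]))
"; python3 w.py w4 large_mouth:.085
```

```text
time: 8.6
tool_pos: [0.6323, 0.2351, 0.1375]
tool_rot: [3.141, -0.002, 0.465]
contact_force: [0.3, -0.4, -1.2]
opening: 0.0308
[-0.2  1.1 43.1]
[[ 0.0003 -0.9664 -0.257   0.0677]
 [ 1.      0.0003  0.0001 -0.    ]
 [-0.     -0.257   0.9664 -0.1852]
 [ 0.      0.      0.      1.    ]] 349.16428695518664 [0.6924 0.2654 0.3229]
large_mouth 0.66 [220. 319.] [0.6197 0.2303 0.085 ] [-13.3  -1.3  52.3]
```

View pics/w4.png

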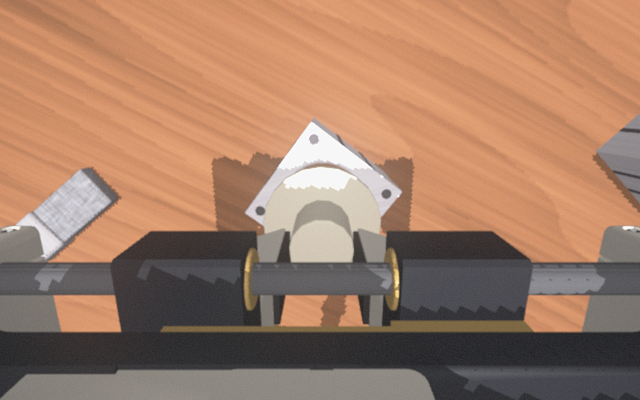

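The plug is over the bore. I'll trim under 1 mm and lower gently, watching the force.

```bash
python3 -m inch '[[[-0.6,0.8,8,0],[0,0,8,0],[0,0,8,0],[0,0,6,0],[0,0,0,0],[0,0,0,0]]]'
python3 -c "
from h import *
print(delta([.6327,.2341,.0944]))
"; python3 -m inch '[[[0,0,3,0],[0,0,3,0],[0,0,2,0],[0,0,0,0]]]'
```

```text
time: 9.45
tool_pos: [0.6317, 0.2341, 0.1065]
tool_rot: [3.141, -0.0, 0.465]
contact_force: [0.1, -0.2, -0.7]
opening: 0.0304
[ 0.9  0.5 12.1]
time: 9.95
tool_pos: [0.6314, 0.234, 0.098]
tool_rot: [-3.142, 0.0, 0.465]
contact_force: [0.2, 0.6, -1.5]
opening: 0.0303
```

```bash
python3 -m inch '[[[0.3,0,1.5,0],[0,0,1.5,0],[0,0,0,0],[0,0,0,0]]]'
python3 -m inch '[[[0,0,1,0],[0,0,0,0],[0,0,0,0]]]'
```

```text
time: 10.45
tool_pos: [0.6318, 0.2342, 0.0953]
tool_rot: [3.142, 0.0, 0.465]
contact_force: [0.8, -0.8, -0.9]
opening: 0.0303
time: 10.82
tool_pos: [0.6319, 0.2342, 0.0944]
tool_rot: [3.141, -0.0, 0.465]
contact_force: [-0.9, -0.2, -0.0]
opening: 0.0303
```

```bash
python3 -m inch '[[[0,0,1,0],[0,0,0,0],[0,0,0,0]]]'
python3 -m inch '[[[0,0,0.7,0],[0,0,0,0],[0,0,0,0]]]'
```

```text
time: 11.2
tool_pos: [0.6321, 0.234, 0.0942]
tool_rot: [3.141, -0.001, 0.465]
contact_force: [-1.9, -1.7, 5.3]
opening: 0.0304
time: 11.58
tool_pos: [0.6322, 0.234, 0.0941]
tool_rot: [3.141, -0.001, 0.465]
contact_force: [-1.4, -2.5, 9.1]
opening: 0.0303
```

Contact came at the expected height (TCP 0.0942), so the plug is home. Release, rise and check from above.

```bash
python3 -m inch '[[[0,0,-0.7,0],[0,0,0,0],[0,0,0,0],[0,0,0,0]]]' -0.3
python3 -m inch '[[[0,0,-12,0],[0,0,-30,0],[0,0,-30,0],[0,0,-30,0],[-25,0,0,0],[-25,0,0,0],[-25,0,0,0],[0,0,0,0],[0,0,0,0]]]'
python3 w.py w5 large_seat:.085 large_mouth:.085
```

```text
time: 12.08
tool_pos: [0.6316, 0.2342, 0.093]
tool_rot: [-3.142, 0.0, 0.465]
contact_force: [0.2, 0.2, -0.0]
opening: 0.0589
time: 13.2
tool_pos: [0.5656, 0.2009, 0.1961]
tool_rot: [3.141, -0.002, 0.465]
contact_force: [0.2, -0.2, -0.6]
opening: 0.0597
[[ 0.0003 -0.9664 -0.257   0.0677]
 [ 1.      0.0003  0.0001 -0.    ]
 [-0.     -0.257   0.9664 -0.1852]
 [ 0.      0.      0.      1.    ]] 349.16428695518664 [0.6258 0.2312 0.3814]
large_seat 0.75 [288. 386.] [0.503  0.1007 0.085 ] [-100.9   61.5  110.4]
```

View pics/w5.png

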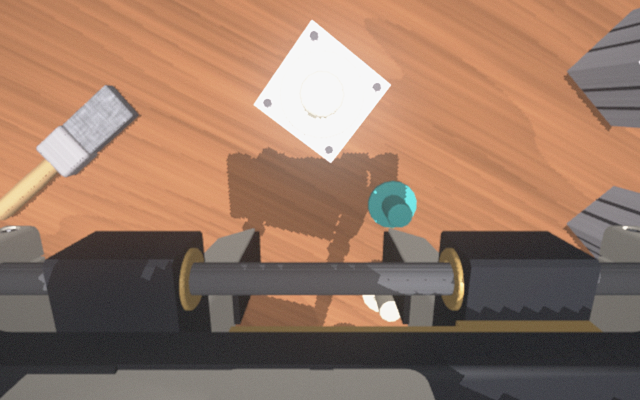

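The large plug is in: stem centre at (95,321), flange inside the square, housing not moved. Now the small plug.

```bash
python3 -m inch '[[[-32,18.5,0,0],[-32,18.5,0,0],[-32,18.5,0,0],[-32,18.5,0,0],[0,0,0,0],[0,0,0,0]]]' -1
python3 w.py w6 small_plug:0 small_seat:.032
```

```text
time: 14.1
tool_pos: [0.4843, 0.0774, 0.1955]
tool_rot: [3.141, -0.001, 0.464]
contact_force: [0.2, 0.2, 0.2]
opening: 0.0915
[[ 0.0003 -0.9664 -0.257   0.0677]
 [ 1.      0.0003  0.0001 -0.    ]
 [-0.     -0.257   0.9664 -0.1852]
 [ 0.      0.      0.      1.    ]] 349.16428695518664 [0.5447 0.1077 0.3808]
small_plug 0.76 [172. 316.] [0.477  0.0796 0.    ] [ -5.6  -4.9 195.2]
small_plug 0.7 [242. 283.] [0.3849 0.0778 0.    ] [-88.8 -44.6 195.2]
small_plug 0.67 [ 72. 318.] [0.5709 0.1246 0.    ] [ 98.4  -2.9 195.2]
small_seat 0.87 [179. 320.] [0.4782 0.0751 0.032 ] [ -6.4  -0.2 163.1]
small_seat 0.65 [ 75. 320.] [0.5678 0.1199 0.032 ] [ 93.8   0.1 163.1]
small_seat 0.57 [253. 285.] [0.3876 0.073  0.032 ] [-88.3 -39.  163.1]
```

View pics/w6.png

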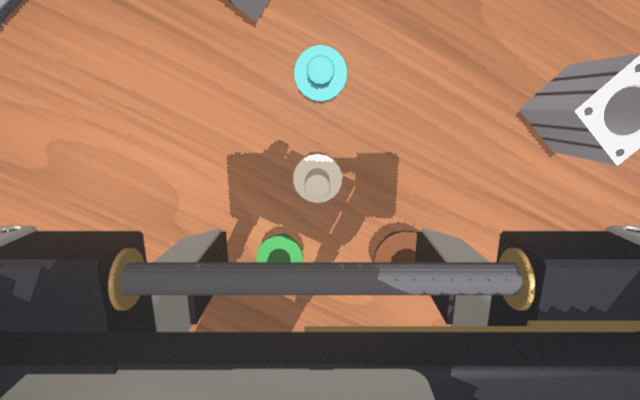

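The small cream plug is at (178,317), with turquoise ahead at (73,320) and green behind at (250,280).

```bash
python3 blob.py 178 317 0.037
```

```text
4 [ 293  153   50   50 1977] [0.47779981 0.07865275] diam 50.74972931293466 res 0.19077655141784905 delta [ -5.   -3.6 158.1]
```

```bash
python3 -m inch '[[[-2.5,-1.8,25,0],[-2.5,-1.8,25,0],[0,0,25,0],[0,0,20,0],[0,0,0,0],[0,0,0,0]]]' -1
python3 - <<'E'
from blob import *
c=cam("wrist")
rc=proj(c,[.4778,.0787,.037]); print(rc)
k,s,p,r,e=blob(c,rc,.037); print(s,p,2000*r,1000*e,delta([*p,.042]))
E
```

```text
time: 15.05
tool_pos: [0.478, 0.0783, 0.1009]
tool_rot: [3.141, -0.001, 0.465]
contact_force: [-0.3, 0.3, 0.2]
opening: 0.092
[np.float64(197.97412361038786), np.float64(320.45461672718665)]
[ 287  164   68   67 3565] [0.47784053 0.07866341] 50.646313084224836 0.15528149153983753 [-0.2 -0.5 59.1]
```

```bash
python3 -m inch '[[[0,-0.4,15,0],[0,0,15,0],[0,0,15,0],[0,0,14,0],[0,0,0,0],[0,0,0,0]]]' -1
python3 -m inch '[[[0,0,0,0],[0,0,0,0],[0,0,0,0],[0,0,0,0],[0,0,0,0],[0,0,0,0],[0,0,0,0],[0,0,0,0]]]' 1 20
```

```text
time: 15.85
tool_pos: [0.4777, 0.0784, 0.0418]
tool_rot: [3.141, -0.001, 0.465]
contact_force: [0.4, 0.6, -0.6]
opening: 0.0913
time: 16.85
tool_pos: [0.4772, 0.0784, 0.0413]
tool_rot: [3.142, -0.0, 0.465]
contact_force: [0.4, 0.4, 0.3]
opening: 0.0226
```

```bash
python3 -m inch '[[[0,0,-20,0],[0,0,-35,0],[0,0,-35,0],[0,0,-35,0],[0,0,-35,0],[0,0,0,0]]]'
python3 -m inch '[[[-3.5,38,0,0],[-3.5,38,0,0],[-3.5,38,0,0],[-3.5,38,0,0],[-3.5,38,0,0],[-3.5,38,0,0],[-3.5,38,0,0],[0,0,0,0],[0,0,0,0]]]'
python3 w.py w7 small_mouth:.085 small_housing:0
```

```text
time: 17.6
tool_pos: [0.4787, 0.0784, 0.2037]
tool_rot: [3.139, -0.005, 0.465]
contact_force: [-0.3, -1.1, -0.8]
opening: 0.0222
time: 18.73
tool_pos: [0.5738, -0.1697, 0.2]
tool_rot: [-3.139, 0.002, 0.465]
contact_force: [-0.5, 0.7, -1.2]
opening: 0.0221
[[ 0.0003 -0.9664 -0.257   0.0677]
 [ 1.      0.0003  0.0001 -0.    ]
 [-0.     -0.257   0.9664 -0.1852]
 [ 0.      0.      0.      1.    ]] 349.16428695518664 [ 0.6347 -0.1396  0.3851]
small_mouth 0.87 [ 72. 316.] [ 0.6542 -0.1246  0.085 ] [ 91.7  -3.7 115.8]
```

View pics/w7.png

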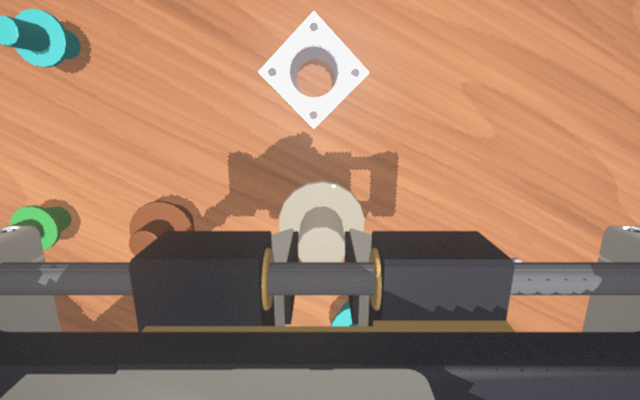

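The small mouth is at (71,314) and the small plug hangs upright between the fingers, flange top at (182,321). Fitting both.

```bash
sed -i 's/,95,90)/,55,170)/' mouth.py; python3 mouth.py 40 312 205 300 25 226
python3 - <<'E'
from h import *
c=cam("wrist"); s=observe(); z=s["tool_pos"][2]-.0033
a=np.linspace(0,6.283,721); C=np.array([proj(c,[s["tool_pos"][0]+.025*np.cos(t),s["tool_pos"][1]+.025*np.sin(t),z]) for t in a])
print("expected top",C[C[:,0].argmin()],"left",C[C[:,1].argmin()],"right",C[C[:,1].argmax()])
S=cv2.cvtColor(c["img"],cv2.COLOR_BGR2HSV)[...,1]
for r in (205,215,222): k=np.where(S[r,270:375]<65)[0]+270; print(r,k.min(),k.max())
print([int(np.where(S[150:200,q]<60)[0].min()+150) for q in (315,320,325)])
E
```

```text
square ((653.200927734375, -122.57633972167969), (64.57209014892578, 64.55976104736328), 71.14994049072266) delta [ 91.5  -6.3 116.3]
bore 653.207763671875 -122.76980590820312 40.18398666381836 delta [ 91.4  -6.2 116.3]
[279 182] [363 215]
flange 20 [ 0.5747 -0.1691] rms 0.2617603354186167 delta [ 0.5 -0.1  3.5]
expected top [183.03015072 321.63878894] left [224.49044613 277.67503296] right [224.4570057  365.23738724]
205 283 360
215 279 363
222 279 363
[182, 181, 181]
```

```bash
python3 -m inch '[[[22.7,-1.5,0,0],[22.7,-1.5,0,0],[22.7,-1.5,0,0],[22.7,-1.6,0,0],[0,0,20,0],[0,0,20,0],[0,0,20,0],[0,0,5,0],[0,0,0,0],[0,0,0,0]]]'
python3 -c "
from h import *
print(delta([.6532,-.1227,.0943])-[.6,0,0])
"
```

```text
time: 20.23
tool_pos: [0.6535, -0.1243, 0.1375]
tool_rot: [3.14, -0.001, 0.465]
contact_force: [0.2, 0.3, -0.8]
opening: 0.0226
[-0.2 -1.6 43.2]
```

```bash
python3 -m inch '[[[-0.2,-1.6,7,0],[0,0,6,0],[0,0,0,0],[0,0,0,0]]]'
python3 -c "
from h import *
print(delta([.6532,-.1227,.0943])-[.6,0,0])
"
```

```text
time: 20.72
tool_pos: [0.6521, -0.1229, 0.1233]
tool_rot: [3.141, 0.0, 0.465]
contact_force: [-0.0, -0.5, -0.6]
opening: 0.0226
[ 0.5  0.3 29. ]
```

```bash
python3 -m inch '[[[0.3,0.2,6,0],[0,0,6,0],[0,0,5,0],[0,0,3,0],[0,0,0,0],[0,0,0,0]]]'
python3 -m inch '[[[0,0,2,0],[0,0,2,0],[0,0,1.5,0],[0,0,0,0],[0,0,0,0]]]'
```

```text
time: 21.48
tool_pos: [0.6525, -0.123, 0.1035]
tool_rot: [3.141, -0.0, 0.465]
contact_force: [1.0, -0.0, -0.6]
opening: 0.0228
time: 22.1
tool_pos: [0.6525, -0.1229, 0.0979]
tool_rot: [3.141, -0.0, 0.465]
contact_force: [-1.3, -0.8, -1.1]
opening: 0.0225
```

```bash
python3 -m inch '[[[0,0,1.2,0],[0,0,1.2,0],[0,0,1.2,0],[0,0,0,0],[0,0,0,0]]]'
python3 -m inch '[[[0,0,1,0],[0,0,0,0],[0,0,0,0]]]'
```

```text
time: 22.72
tool_pos: [0.6524, -0.1229, 0.0943]
tool_rot: [3.141, -0.0, 0.465]
contact_force: [-0.3, 0.6, 0.7]
opening: 0.022
time: 23.1
tool_pos: [0.6525, -0.1229, 0.0942]
tool_rot: [3.141, -0.001, 0.465]
contact_force: [-3.5, 0.5, 5.5]
opening: 0.0225
```

Firm stop at the expected height. Push slightly more, release, rise and back off.

```bash
python3 -m inch '[[[0,0,0.6,0],[0,0,0,0],[0,0,0,0]]]'
python3 -m inch '[[[0,0,-0.7,0],[0,0,0,0],[0,0,0,0],[0,0,0,0]]]' -0.3
python3 -m inch '[[[0,0,-12,0],[0,0,-30,0],[0,0,-30,0],[0,0,-30,0],[-30,0,-10,0],[-30,0,-10,0],[-30,0,-10,0],[-30,0,0,0],[0,0,0,0],[0,0,0,0]]]'
python3 - <<'E'
from h import *
w=cam("wrist")["img"]
s={}
for n in("scene","side"): s[n]=cam(n)
ims=[w[0:180,200:440]]
def crop(c,p):
    r,q=map(int,proj(c,p)); return cv2.resize(c["img"][r-35:r+35,q-47:q+47],(392,292),interpolation=cv2.INTER_CUBIC)
L=[.6327,.2341,.09]; S=[.6532,-.1227,.09]
o=np.vstack([np.hstack([crop(s[n],L),crop(s[n],S)]) for n in s])
cv2.imwrite("pics/fin.png",o)
cv2.imwrite("pics/finw.png",w)
for n in s:
    for l,z in (("large_seat",.085),("small_seat",.085),("large_housing",0),("small_housing",0),("capped_housing",0)):
        for d in place_of(n,l)[:3]: print(n,l,round(d["conf"],2),at_z(s[n],d["at"],z)[:2].round(3))
E
```

```text
time: 23.48
tool_pos: [0.6527, -0.123, 0.0942]
tool_rot: [3.14, -0.001, 0.465]
contact_force: [-3.4, 1.3, 8.4]
opening: 0.0223
time: 23.98
tool_pos: [0.6524, -0.1229, 0.093]
tool_rot: [-3.141, 0.0, 0.465]
contact_force: [-0.7, 0.1, 1.1]
opening: 0.0566
time: 25.22
tool_pos: [0.5458, -0.1766, 0.226]
tool_rot: [3.141, -0.001, 0.465]
contact_force: [0.3, -0.3, -1.1]
opening: 0.0596
scene large_seat 0.83 [0.633 0.248]
scene large_seat 0.72 [ 0.478 -0.094]
scene large_seat 0.7 [ 0.476 -0.337]
scene small_seat 0.83 [ 0.648 -0.111]
scene small_seat 0.61 [0.606 0.046]
scene small_seat 0.55 [0.441 0.018]
scene large_housing 0.73 [0.645 0.221]
scene capped_housing 0.79 [ 0.797 -0.025]
side large_seat 0.69 [ 0.439 -0.137]
side large_seat 0.64 [ 0.44  -0.359]
side small_seat 0.69 [ 0.391 -0.008]
side small_seat 0.48 [0.569 0.048]
side small_seat 0.46 [ 0.645 -0.119]
side large_housing 0.68 [0.62  0.207]
side small_housing 0.62 [ 0.652 -0.112]
side small_housing 0.4 [0.629 0.24 ]
side capped_housing 0.87 [ 0.807 -0.012]
```

View pics/fin.png

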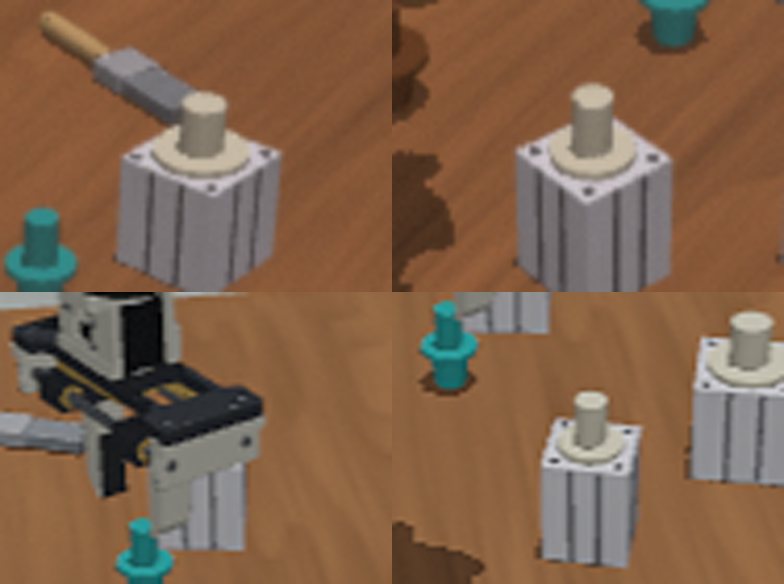

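View pics/finw.png

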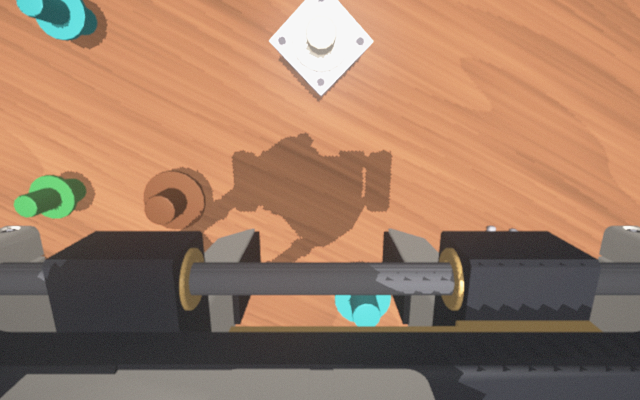

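Both plugs stand upright with their flanges flat on the housings; the brush, capped housing and look-alikes are where they were. The gripper is clear of everything.

```bash
python3 -c "
from cell import *
print(hand_in())"
```

```text
the job is handed in; nothing more can be done
None
```

I set the large cream plug in the large bore and then the small cream plug in the small bore. I let go of both and handed the job in after about 25 s on the robot's clock.

**Seating:** Each plug came to a firm stop at the height expected for fully home (TCP about 0.094 m) with less than 10 N measured. Pressing a little further moved neither plug.

**Final pictures:** The scene picture shows both plugs upright with flanges flat. The wrist picture confirms the small plug, and an earlier one taken after release confirms the large. The housings look to be standing where they were, and the capped housing and brush look untouched. The gripper was clear of everything at about 0.23 m.

**Gaps and disagreements:**
- The gripper blocked the large plug in the last side view, so that view does not confirm it.
- I did not look closely at the spanner again at the end, but the arm never worked near it.
- The networks' final positions differed from my wrist-camera fits by up to about 3 cm. The fits matched the given sizes within 1 mm, so I relied on those.

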